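# Stand the round flowerpots on their own saucers

### The arm

A 6-joint arm with a two-finger parallel gripper is mounted at the origin on the work surface. World frame = base frame: x ahead of the robot, y to its left, z up, the work surface at z = 0. Lengths are in mm, angles in rad, forces in N, time in s.
With the tool pointing down it reaches from about 350 to 875 mm from the base axis. Payload 4.2 kg.
Tool frame: the origin (TCP) lies at the very end of the fingers, on their centre line; the grasp point (between the pads) lies 19 mm behind it; z points along the fingers, y is the line along which they close (so a half turn about z gives the same grasp; the last joint's range is limited). The gripper opens to 87 mm and grips with 3 to 60 N. Pads are 19 mm wide; open, the fingers measure 117 mm over their backs; the gripper's body (75 mm by 190 mm) begins 51 mm behind the grasp point.
Start: joints at [0.259, 0.385, 0.008, 0, -1.194, -0.259], TCP at [624.979, 0.025, 222.55] pointing down, gripper open.
Joint ranges: [-3.14, 3.14], [-1.21, 2.06], [-1.07, 1.41], [-3.16, 2.05], [-2.99, -0.16], [-3.1, 3.1]. Speed limits (rad/s): [2.79, 2.79, 3.14, 3.14, 3.14, 3.14].

### API

Orientations are given as a rotation vector (axis times angle).
In Python, from plant import arm gives the robot as it stands. Calls block until the motion is done:
- arm.move_ptp(position, orientation): joint-space move of the TCP to a pose.
- arm.line_to(position, v=150, frame=None): straight line of the TCP; frame=None keeps the orientation; v is the mean speed in mm/s.
- arm.set_joints(angles): joint-space move.
- arm.gripper_to(opening, grasp_force=None): finger opening in mm; grasp_force is the grip in N (None keeps the last); returns when the fingers have stopped.
- arm.dwell(seconds).
- arm.ik(position, orientation): joint angles nearest the present ones, or None.
- arm.get_image(name): name is "scene" or "side" or "wrist"; returns (picture, depth): 400x640x3 uint8, blue, green, red; 400x640 float32, mm along the optical axis (not along the pixel's ray), 0 where there is no reading.
- arm.camera_info(name): a dict with "fx", "fy", "cx", "cy" (pixels), "dist_coeffs" ([k1, k2, p1, p2, k3] as OpenCV has them; the pictures are not rectified), "cam_to_world" (4x4, takes a point from camera to world coordinates); the wrist camera has in their place "hand_eye" (4x4, takes a point from camera to tool coordinates, whose origin is the TCP and whose axes are the flange's). Camera axes: x right, y down, z forward; pixel columns grow to the right and rows downward; lengths in mm; the calibration is good to about 2 mm. A picture is of the moment at which its call begins: read the wrist's pose just before it. camera_info takes no time and is no camera call.
A pose or a line that the arm cannot do raises arm.Unreachable and nothing moves.
- arm.finish_job(): hands the job in; it is judged then, once.
Readings, each from a call of its own:
- arm.get_time(): time.
- arm.get_qpos(): joint angles.
- arm.get_joint_velocities(): joint speeds.
- arm.get_joint_torque(): joint torques, N m.
- arm.get_ee_pos(): TCP position.
- arm.get_orientation(): TCP orientation.
- arm.get_force(): force on the tool from outside, world axes, zero at the start.
- arm.get_wrist_torque(): the same for the moment, N m.
- arm.get_finger_gap(): finger opening in mm.
- arm.get_grasp_force(): force on a finger pad.
Only numpy, scipy, OpenCV 4.12 (cv2) and the standard library are available. Lean on these libraries where they do the work, as an engineer would, in place of code of your own. Each camera call takes 0.05 s, during which the arm holds its last target. There are 200 camera calls.

### The job

Pick the three round flowerpots out of the aluminium tray and stand each one upright in the middle of the saucer of its own size on the green mat: large pot on large saucer, medium on medium, small on small. Set them down gently, since terracotta chips when dropped, and leave the square pot, the file and the spring clamp where they are.

Things in the scene. Friction and masses are not known exactly. Their poses are not given: they have to be found in the camera images.
- pot_large: The large round terracotta flowerpot: empty, 68 mm across its rim, 64 mm tall, foot 48 mm across, wall 5 mm. The top 15 mm is a straight upright collar 68 mm across: grip there. Origin: centre of its underside, z up; yaw does not matter. Starts upright on the 3 mm floor of a shallow aluminium tray (240 x 280 mm, rim 14 mm high). About 160 g.
- pot_medium: The medium round terracotta flowerpot: empty, 54 mm across its rim, 52 mm tall, foot 38 mm across, wall 5 mm. The top 15 mm is a straight upright collar 54 mm across: grip there. Origin: centre of its underside, z up; yaw does not matter. Starts upright on the 3 mm floor of a shallow aluminium tray (240 x 280 mm, rim 14 mm high). About 100 g.
- pot_small: The small round terracotta flowerpot: empty, 42 mm across its rim, 42 mm tall, foot 29 mm across, wall 5 mm. The top 15 mm is a straight upright collar 42 mm across: grip there. Origin: centre of its underside, z up; yaw does not matter. Starts upright on the 3 mm floor of a shallow aluminium tray (240 x 280 mm, rim 14 mm high). About 60 g.
- saucer_large: The large of the three round terracotta saucers, for the large pot: 96 mm across its rim, 86 mm across its foot, 10 mm high, flat inner floor 4 mm above its underside, wall 4 mm. Origin: centre of its underside, z up. Loose; lies on a flat green silicone mat 3 mm thick.
- saucer_medium: The medium of the three round terracotta saucers, for the medium pot: 78 mm across its rim, 68 mm across its foot, 10 mm high, flat inner floor 4 mm above its underside, wall 4 mm. Origin: centre of its underside, z up. Loose; lies on a flat green silicone mat 3 mm thick.
- saucer_small: The small of the three round terracotta saucers, for the small pot: 60 mm across its rim, 50 mm across its foot, 10 mm high, flat inner floor 4 mm above its underside, wall 4 mm. Origin: centre of its underside, z up. Loose; lies on a flat green silicone mat 3 mm thick.
- square_pot: A square terracotta flowerpot, 56 mm over its collar, 52 mm tall, standing among the round pots in the tray; to be left there. Origin: centre of its underside, z up, sides along its x and y.
- file: Steel file with a wooden handle, lying on the bench beyond the tray and mat; 245 mm long, 20 mm high; to be left alone. Origin: at bench level under it, 110 mm from the blade's tip and 135 mm from the handle's end; y runs along it towards the tip.
- spring_clamp: Orange plastic spring clamp lying flat on the bench, about 115 mm long, 60 mm wide and 21 mm high; to be left alone. Origin: underside at its pivot; x towards the jaws.
Not all that is in view belongs to the job. Leave any purple or turquoise look-alike of the pot_large alone.

How it is judged:
By the outcome, as a careful person would: the job done as asked, in the order asked, and still so for the second after the job is handed in, with the robot touching nothing.
It also fails if it takes over 99 s, if anything falls off the work surface, if the arm or the gripper's body presses on something with over 40 N, if the wrist force passes 120 N, or if a joint passes its speed limit or range.

## Working session

There is one attempt and no reset: what is moved stays moved. The work goes in short steps, each a Python script; the robot and the scene stay as the last script left them, time stands still between calls to the robot, and variables do not carry over. Pictures are saved under pics/ and viewed, at most 14 in all, crops included, and the job is handed in when it is done.

```bash
mkdir -p pics; ls; python3 - <<'E'
from plant import arm
import cv2,numpy as np
for n in ["scene","side"]:
    p,d=arm.get_image(n); cv2.imwrite(f"pics/{n}0.png",p); np.savez(f"{n}0.npz",p=p,d=d)
    i=arm.camera_info(n); print(n,i)
print(arm.camera_info("wrist"),arm.get_orientation(),arm.get_time())
E
```

```text
pics
scene {'fx': 380.06029497444734, 'fy': 380.06029497444734, 'cx': 326.21162426081287, 'cy': 196.8860977928816, 'dist_coeffs': array([-0.06256132,  0.        ,  0.        ,  0.        ,  0.        ]), 'cam_to_world': array([[ 6.42759291e-01,  6.54018288e-01, -3.98899202e-01,
         9.16465154e+02],
       [ 7.66055135e-01, -5.51777587e-01,  3.29698385e-01,
        -3.34527269e+02],
       [-4.47486582e-03, -5.17495483e-01, -8.55674238e-01,
         7.86394222e+02],
       [ 0.00000000e+00,  0.00000000e+00,  0.00000000e+00,
         1.00000000e+00]])}
side {'fx': 421.98167481958217, 'fy': 421.98167481958217, 'cx': 318.5012130409895, 'cy': 205.32064531627577, 'dist_coeffs': array([0.03292421, 0.        , 0.        , 0.        , 0.        ]), 'cam_to_world': array([[-9.66451956e-01, -1.57235994e-01,  2.03094703e-01,
         3.71346963e+02],
       [-2.56223166e-01,  6.45298467e-01, -7.19680191e-01,
         6.31964138e+02],
       [-1.78970699e-02, -7.47573896e-01, -6.63937471e-01,
         6.58660161e+02],
       [ 0.00000000e+00,  0.00000000e+00,  0.00000000e+00,
         1.00000000e+00]])}
{'fx': 329.5275713625386, 'fy': 329.5275713625386, 'cx': 323.0350459703647, 'cy': 203.98362406462127, 'dist_coeffs': array([-0.04284619,  0.        ,  0.        ,  0.        ,  0.        ]), 'hand_eye': array([[-1.38570301e-03, -9.65612788e-01, -2.59980813e-01,
         7.08744593e+01],
       [ 9.99999022e-01, -1.28917231e-03, -5.41810686e-04,
         5.08540162e-01],
       [ 1.88019262e-04, -2.59981309e-01,  9.65613631e-01,
        -1.61119563e+02],
       [ 0.00000000e+00,  0.00000000e+00,  0.00000000e+00,
         1.00000000e+00]])} [ 2.22021933e+00 -2.22063366e+00 -2.06855446e-03] 0.1
```

View pics/scene0.png

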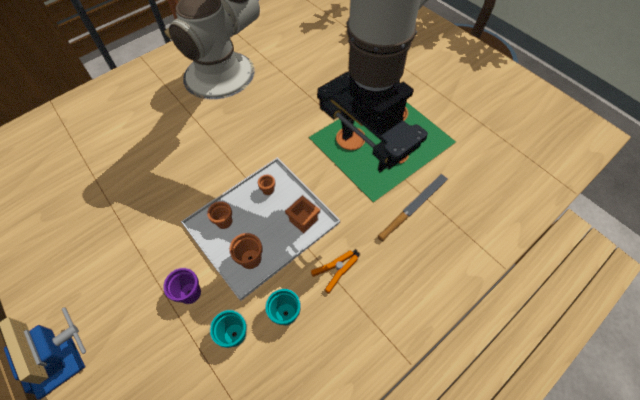

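View pics/side0.png

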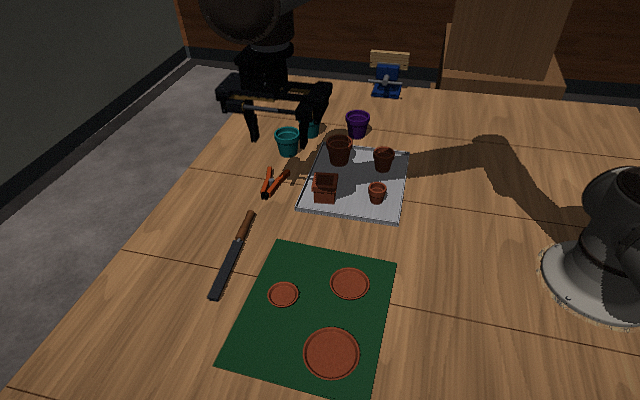

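The scene view shows pots in the tray: large (246,250), medium (220,214), small (266,184), square (302,214). The side view shows saucers: large (331,353), medium (350,284), small (283,294). Next I fit the rims from the depth data.

```bash
cat > vis.py <<'E'
import numpy as np,cv2
from scipy.optimize import least_squares
from scipy.spatial.transform import Rotation as R
def cloud(p,d,i,T):
    K=np.array([[i["fx"],0,i["cx"]],[0,i["fy"],i["cy"]],[0,0,1]])
    v,u=np.mgrid[0:400,0:640]
    n=cv2.undistortPoints(np.stack([u,v],-1).reshape(-1,1,2).astype(float),K,i["dist_coeffs"]).reshape(400,640,2)
    P=np.dstack([n*d[...,None],d])
    return P@T[:3,:3].T+T[:3,3]
def terra(p):
    h=cv2.cvtColor(p,cv2.COLOR_BGR2HSV); H=h[...,0]
    return ((H<11)|(H>176))&(h[...,1]>105)
def circ(xy,r):
    c0=(xy.max(0)+xy.min(0))/2
    s=least_squares(lambda c:np.hypot(*(xy-c).T)-r,c0,loss="soft_l1",f_scale=1.0)
    return s.x,np.sqrt(np.median(s.fun**2)) 
def toolT(arm):
    T=np.eye(4);T[:3,:3]=R.from_rotvec(arm.get_orientation()).as_matrix();T[:3,3]=arm.get_ee_pos();return T
E
python3 - <<'E'
from plant import arm
from vis import *
for n,pts in [("scene",dict(L=(246,250),M=(220,214),S=(266,184),Q=(302,214),purple=(182,286),teal1=(229,328),teal2=(283,306),clampc=(341,264),file=(397,225))),("side",dict(L=(339,150),M=(384,158),S=(377,192),Q=(325,187),sL=(331,353),sM=(350,284),sS=(283,294)))]:
    z=np.load(n+"0.npz"); i=arm.camera_info(n); W=cloud(z["p"],z["d"],i,i["cam_to_world"])
    nl,lab,st,_=cv2.connectedComponentsWithStats(terra(z["p"]).astype(np.uint8))
    for k,(u,v) in pts.items():
        w=lab[v-8:v+8,u-8:u+8]; w=w[w>0]
        print(n,k,W[v,u].round(),end=" ")
        if len(w):
            l=np.bincount(w).argmax(); m=(lab==l)&(z["d"]>0); P=W[m]; zt=np.percentile(P[:,2],97)
            q=P[P[:,2]>zt-4]; print(m.sum(),"ztop",zt.round(1),"min",q.min(0).round(),"max",q.max(0).round(),"mid",((q.min(0)+q.max(0))/2).round(),end="")
        print()
E
```

```text
scene L [ 546. -259.   12.] 169 ztop 68.1 min [ 536. -296.   65.] max [ 580. -232.   71.] mid [ 558. -264.   68.]
scene M [ 434. -256.   15.] 122 ztop 56.5 min [ 427. -278.   53.] max [ 475. -234.   57.] mid [ 451. -256.   55.]
scene S [ 434. -125.   14.] 33 ztop 45.0 min [ 463. -139.   41.] max [ 466. -118.   45.] mid [ 465. -129.   43.]
scene Q [ 553. -108.    9.] 142 ztop 57.1 min [ 540. -136.   53.] max [587. -92.  58.] mid [ 563. -114.   56.]
scene purple [ 526. -411.    9.] 
scene teal1 [ 662. -381.    6.] 1 ztop 4.4 min [ 677. -381.    4.] max [ 677. -381.    4.] mid [ 677. -381.    4.]
scene teal2 [ 696. -270.    7.] 1 ztop 4.5 min [ 710. -276.    4.] max [ 710. -276.    4.] mid [ 710. -276.    4.]
scene clampc [ 708. -123.   22.] 1 ztop 8.0 min [ 709. -132.    8.] max [ 709. -132.    8.] mid [ 709. -132.    8.]
scene file [718.  38.  15.] 
side L [ 558. -228.   62.] 534 ztop 66.3 min [ 532. -293.   62.] max [ 598. -227.   68.] mid [ 565. -260.   65.]
side M [ 445. -234.   52.] 367 ztop 54.6 min [ 424. -280.   51.] max [ 474. -229.   56.] mid [ 449. -255.   53.]
side S [ 442. -110.   44.] 309 ztop 44.9 min [ 424. -149.   41.] max [ 465. -106.   46.] mid [ 445. -127.   44.]
side Q [558. -88.  54.] 630 ztop 55.1 min [ 535. -145.   51.] max [596. -80.  58.] mid [ 566. -112.   54.]
side sL [456. 278.   7.] 2370 ztop 13.1 min [409. 231.   9.] max [503. 326.  17.] mid [456. 279.  13.]
side sM [454. 130.   6.] 1008 ztop 13.1 min [418.  92.   9.] max [493. 170.  15.] mid [456. 131.  12.]
side sS [572. 184.   6.] 625 ztop 13.4 min [542. 159.   9.] max [600. 216.  16.] mid [571. 188.  13.]
```

```bash
cat > meas.py <<'E'
from vis import *
def rims(arm,targets,tag,save=True):
    T=toolT(arm); p,d=arm.get_image("wrist"); i=arm.camera_info("wrist")
    if save: cv2.imwrite(f"pics/{tag}.png",p)
    W=cloud(p,d,i,T@i["hand_eye"]); m0=terra(p)&(d>0); out={}
    for k,(x,y,top,r) in targets.items():
        m=m0&(np.hypot(W[...,0]-x,W[...,1]-y)<r+12)&(abs(W[...,2]-top)<4)
        P=W[m]; 
        if len(P)<30: print(k,"few",len(P)); continue
        rr=r-2.5
        for _ in range(3):  # rim annulus: mid-line fit, drop outliers
            c,e=circ(P[:,:2],rr); P=P[abs(np.hypot(*(P[:,:2]-c).T)-rr)<5]
        box=(P.min(0)+P.max(0))/2
        out[k]=c; print(k,"fit",c.round(1),"res",round(float(e),2),"box",box.round(1),"ext",np.ptp(P,0).round(1),"z",np.median(P[:,2]).round(1),len(P))
    return out
E
python3 - <<'E'
from plant import arm
from meas import *
o=arm.get_orientation(); o=R.from_matrix([[0,-1,0],[-1,0,0],[0,0,-1]]).as_rotvec()
arm.move_ptp([500,190,200],o)
rims(arm,dict(sL=(456,279,13,48),sM=(456,131,13,39),sS=(571,188,13,30)),"w_mat")
arm.move_ptp([500,-190,200],o)
rims(arm,dict(L=(562,-262,67,34),M=(449,-256,55,27),S=(444,-127,45,21)),"w_tray")
print(arm.get_time(),o)
E
```

```text
sL few 27
sM few 10
sS few 1
L fit [ 564.8 -263.1] res 1.12 box [ 564.7 -263.6   66. ] ext [66.9 66.1  5.8] z 65.8 1173
M fit [ 449.7 -258.3] res 1.06 box [ 449.1 -258.2   53.9] ext [51.5 52.1  5.3] z 53.8 768
S fit [ 445.5 -130. ] res 1.02 box [ 445.2 -129.8   43.6] ext [39.8 40.1  4.4] z 43.6 415
2.525 [ 2.22144147 -2.22144147  0.        ]
```

View pics/w_tray.png

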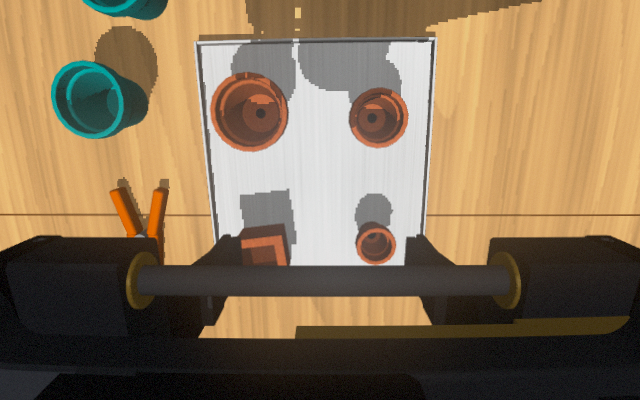

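View pics/w_mat.png

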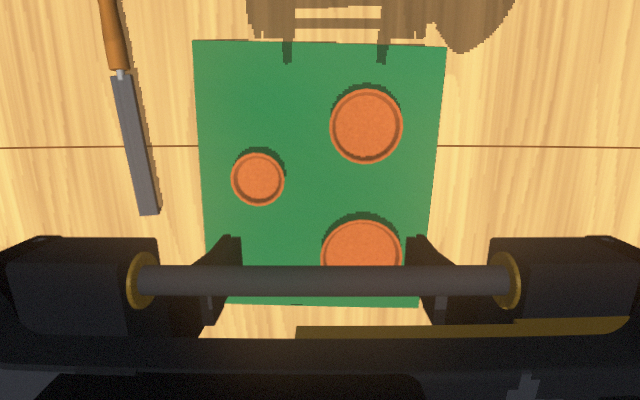

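The tray view shows the large pot (249,112), medium (378,117) and small (376,245), all clear of each other. In the mat view the medium saucer (366,125) and small saucer (258,178) are visible, and the large one is partly hidden by the gripper. The brighter light shifts their hue, so I'll widen the mask and look from further along y.

```bash
sed -i 's/H<11/H<15/' vis.py
python3 - <<'E'
from plant import arm
from meas import *
import json
o=R.from_matrix([[0,-1,0],[-1,0,0],[0,0,-1]]).as_rotvec()
t=dict(sL=(456,279,13,48),sM=(456,131,13,39),sS=(571,188,13,30))
arm.move_ptp([500,320,200],o); a=rims(arm,{k:t[k] for k in("sL","sS")},"w_mat2")
arm.move_ptp([500,200,200],o); b=rims(arm,{k:t[k] for k in("sM","sS")},"w_mat3")
arm.move_ptp([565,-263,130],o)
print(arm.get_time())
E
```

```text
sL fit [456.8 277.8] res 1.23 box [456.5 277.9  11.7] ext [93.  93.9  5.3] z 11.4 1272
sS fit [571.3 185.8] res 1.09 box [571.6 185.4  11.7] ext [57.8 57.6  5.4] z 11.5 833
sM fit [456.1 130.1] res 1.15 box [455.4 129.8  11.5] ext [74.8 75.5  5. ] z 11.4 1004
sS fit [571.3 185.5] res 1.13 box [571.5 185.8  11.6] ext [57.4 56.7  5.3] z 11.5 664
6.75
```

```bash
cat > pp.py <<'E'
from plant import arm
from meas import *
o=R.from_matrix([[0,-1,0],[-1,0,0],[0,0,-1]]).as_rotvec()
def pick(c,h,dia,force=15):
    z=3+h-27
    arm.gripper_to(min(86,dia+18))
    arm.move_ptp([*c,z+70],o)
    arm.line_to([*c,z],v=60)
    f0=arm.get_force()
    arm.gripper_to(dia-6,force); arm.dwell(.2)
    print("grip",arm.get_finger_gap(),arm.get_grasp_force(),"dF",(np.array(arm.get_force())-f0).round(2))
    arm.line_to([*c,z+15],v=30); arm.line_to([*c,z+100],v=150)
    arm.dwell(.2); print("lifted gap",arm.get_finger_gap(),arm.get_grasp_force(),np.round(arm.get_force(),2),arm.get_time())
def place(c,h,dia):
    z=3+h-27+4
    arm.move_ptp([*c,z+80],o); arm.line_to([*c,z+5],v=80); arm.dwell(.3)
    f0=arm.get_force()[2]; zz=z+5
    while zz>z-2.5:
        zz-=.5; arm.line_to([*c,zz],v=10); arm.dwell(.05)
        df=arm.get_force()[2]-f0
        if df>1.0: break
    print("touch at",zz-z,"df",round(df,2),"gap",arm.get_finger_gap())
    arm.gripper_to(min(86,dia+16)); arm.dwell(.2)
    arm.line_to([*c,z+90],v=100); print("t",arm.get_time())
E
python3 - <<'E'
from pp import *
pick((564.8,-263.1),64,68)
p,d=arm.get_image("wrist"); cv2.imwrite("pics/heldL.png",p)
E
```

```text
grip 67.7108559456092 15.000015238038031 dF [ 0.1  -0.16  0.19]
lifted gap 68.21404990783628 14.999975825849106 [ 0.16 -0.29 -0.61] 10.7917
```

View pics/heldL.png

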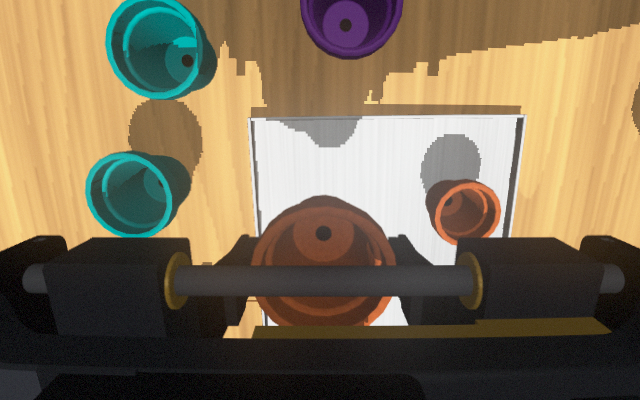

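The large pot is held between the pads, with its rim around (323,265) and its drain hole at (323,232), and it looks upright. I'll place it now.

```bash
python3 - <<'E'
from pp import *
place((456.8,277.8),64,68)
arm.move_ptp([500,340,200],o)
rims(arm,dict(L=(456.8,277.8,71,34),sL=(456.8,277.8,13,48),sS=(571,186,13,30)),"placedL")
print(arm.get_time())
E
```

```text
touch at 0.0 df 1.95 gap 68.19721551246943
t 19.0917
L fit [456.8 278. ] res 1.21 box [456.6 278.1  69.5] ext [66.  67.9  5.1] z 69.8 1320
sL fit [455.8 278.1] res 1.02 box [460.  278.   11.7] ext [86.2 92.9  5.3] z 11.5 845
sS fit [571.5 186. ] res 1.13 box [571.7 187.5  12. ] ext [57.3 54.1  6. ] z 11.4 808
19.625
```

View pics/placedL.png

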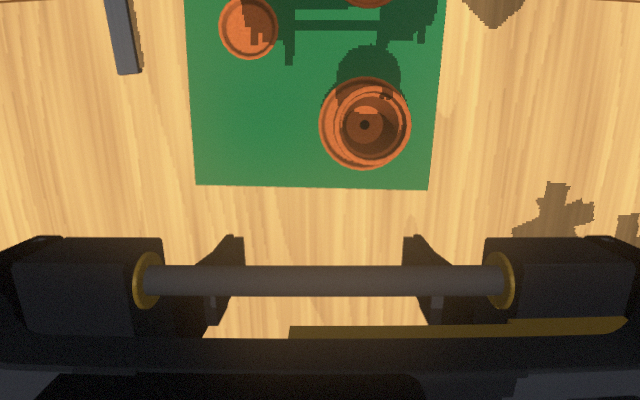

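The large pot stands upright and centred on its saucer at (365,125), within about 1 mm. Next are the medium and small pots.

```bash
python3 - <<'E'
from pp import *
pick((449.7,-258.3),52,54,12)
g=arm.get_finger_gap()
assert 50<g<58
place((456.1,130.1),52,54)
arm.move_ptp([500,200,220],o)
rims(arm,dict(M=(456.1,130.1,59,27),sM=(456.1,130.1,13,39),sS=(571,186,13,30)),"placedM")
arm.move_ptp([500,-100,200],o)
c=rims(arm,dict(S=(445.5,-130,45,21)),"trayS")["S"]
pick(c,42,42,10)
assert 38<arm.get_finger_gap()<46
place((571.3,185.8),42,42)
arm.move_ptp([500,290,240],o)
rims(arm,dict(S=(571.3,185.8,49,21),sS=(571.3,185.8,13,30),M=(456.1,130.1,59,27),sM=(456.1,130.1,13,39)),"placedS")
p,d=arm.get_image("side"); cv2.imwrite("pics/side1.png",p)
arm.move_ptp([500,0,300],o)
p,d=arm.get_image("scene"); cv2.imwrite("pics/scene1.png",p)
print(arm.get_time())
E
```

```text
grip 53.56126114054495 12.000123497127788 dF [-0.07  0.92  2.48]
lifted gap 53.84358461370806 11.999950900644762 [ 0.11  0.23 -0.46] 25.9333
touch at 3.5 df 1.33 gap 53.72678986523562
t 31.5167
M fit [456.1 130.2] res 1.25 box [455.8 130.1  57.6] ext [53.7 53.9  5.1] z 57.6 879
sM fit [455.4 130.1] res 0.94 box [455.6 130.   11.7] ext [75.5 75.1  5.5] z 11.7 720
sS fit [571.4 185.5] res 1.13 box [571.9 185.7  11.4] ext [56.8 57.   4.8] z 11.5 592
S fit [ 445.6 -129.3] res 1.08 box [ 445.7 -129.4   43.6] ext [40.9 40.8  4.5] z 43.9 532
grip 40.779925784594056 10.000119584947242 dF [-0.67  0.04  2.05]
lifted gap 40.598126439127256 9.999997542581696 [ 0.15  0.13 -0.64] 38.025
touch at 0.0 df 1.85 gap 40.37399560340709
t 45.5917
S fit [570.5 185.9] res 1.18 box [570.7 185.9  47.7] ext [41.2 41.   5.4] z 47.7 572
sS fit [572.1 185.2] res 0.95 box [571.7 185.5  11.5] ext [57.8 56.7  4.9] z 11.6 431
M fit [455.8 130.6] res 1.25 box [455.9 134.2  57.5] ext [52.7 44.9  5. ] z 57.7 720
sM fit [455.6 129.8] res 1.04 box [455.3 133.2  11.6] ext [75.1 70.   5.2] z 11.4 583
47.625
```

View pics/placedS.png

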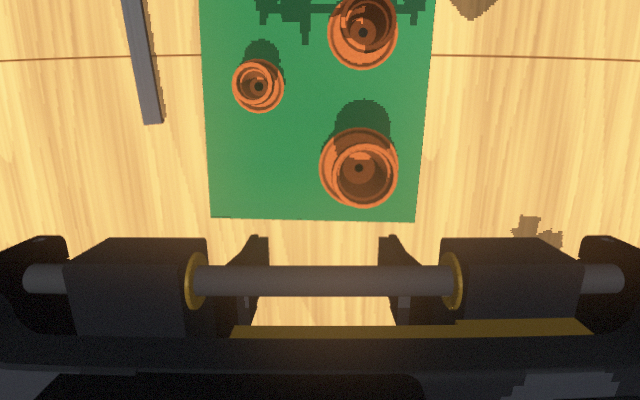

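View pics/scene1.png

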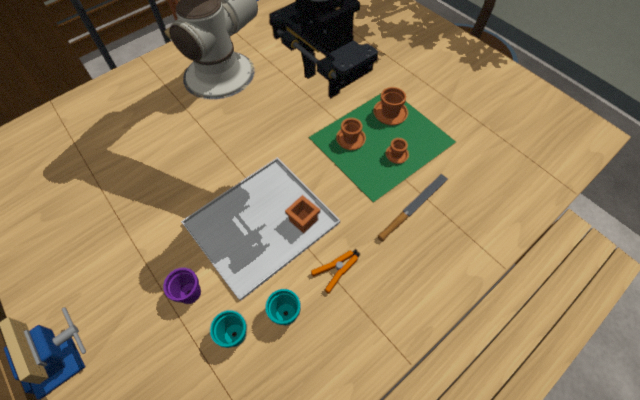

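The final views show all three pots upright and centred to within about 1–1.5 mm on their own saucers. In the scene view the large is at (392,105), medium (350,134) and small (398,150). The square pot (302,214), clamp and file are where they were, and the arm is clear.

```bash
python3 -c "
from plant import arm
print(arm.finish_job())"
```

```text
the job is handed in; nothing more can be done
None
```

The job is handed in at about 48 s: all three round pots stand upright within about 1.5 mm of the centre of their own saucers and nothing else was moved, though the medium pot's touch reading tripped early and it may have dropped up to about 3.5 mm on release.

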